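# Push the row of sample jars home on the queue rail and swing the retaining arm shut

## Robot

A 7-joint arm with a two-finger parallel gripper is mounted at the origin on a cart in front of the work surface, level with it; the furniture and walls round the work are solid. World frame = base frame: x ahead of the robot, y to its left, z up, the work surface at z = 0. Lengths are in mm, angles in rad, forces in N, time in s.
With the tool pointing down it reaches from about 400 to 875 mm from the base axis. Payload 4.4 kg.
Tool frame: the origin (TCP) lies midway between the tips of the shut fingers; the grasp point (between the pads) lies 19 mm behind it (ctrl.grip_point_offset is the distance from the TCP to the grasp point, in mm); z points along the fingers, y is the direction in which the jaws open and shut (so a half turn about z gives the same grasp; the last joint's range is limited). The gripper opens to 85 mm and grips with 20 to 120 N. Pads are 22 mm wide; open, the fingers measure 114 mm over their backs; the gripper's body (76 mm by 85 mm) begins 54 mm behind the grasp point. The pads swing forward as they close: fully open they stand 13 mm farther back than shut.
Start: joints at [1.043, 0.628, 0.038, 1.517, -0.027, 0.996, -0.02], TCP at [289.642, -581.915, 231.313] pointing down, gripper open.
Joint ranges: [-3.06, 3.06], [-0.37, 2.12], [-1.25, 1.32], [0.18, 2.47], [-1.1, 4.24], [0.23, 1.98], [-2.94, 2.94]. Speed limits (rad/s): [2.57, 2.57, 3.14, 3.14, 3.14, 3.14, 3.14].

## Interface

Orientations are given as [roll, pitch, yaw] about the fixed x, y, z axes, in that order (R = Rz(yaw) Ry(pitch) Rx(roll)).
In Python, from cell import ctrl, imaging, models gives the robot as it stands. The module is installed in compiled form; this text tells all that it offers.
- The arm moves only by the tool drive_tool, never from a script. Its argument "deltas" is text: rows parted by semicolons, each of 5 numbers parted by spaces: the shift along the tool's x, y, z in m, then the turn about the tool's z in degrees, then the finger opening in m, from 0 to 0.0854. A call has 1 to 12 rows; each row is the pose to reach, as a shift and turn from the pose commanded when the call began, along the tool's axes at that moment; what a row does not reach only later rows make up. A row lasts 1/8 s, in which the tool goes at most 62.5 mm and 10.7 degrees, less where a joint would pass 70% of its speed; a pose out of reach is approached as far as the arm can. A call with a gripper value outside its range is refused whole. The fingers move at their own pace and stop on an object; the grip force is fixed at half the most. Time passes only in rows, so rows that repeat a pose let the fingers close. It gives the time, the measured TCP pose, the force and the opening at its end, in the units of the state.
- ctrl.read_state(): the state, without advancing time (a new reading comes with each control period).
- imaging.get_image(name): name is "side" or "top"; returns a dict with "color" (400x640x3 uint8, red, green, blue), "range_z" (400x640 float32, mm along the optical axis (not along the pixel's ray), 0 where there is no reading), "vfov" (degrees; the focal length in pixels is half the picture's height over the tangent of half this angle, whatever the lens; pixels are square), "cx", "cy" (the principal point, pixels), "extrinsics" (4x4, takes a point from camera to world coordinates). Camera axes: x right, y down, z forward; pixel columns grow to the right and rows downward; lengths in mm; the calibration is good to about 2 mm. A picture is of the moment at which its call begins.
- ctrl.finish_job(): hands the job in, once; it reports no verdict.
Trained networks look in a picture, given as the dict that the camera call returned (one of the last four; its "shot" number tells which), for a name from the list of things; names that differ only in an ending like _2 or _b are one class to them, and where a whole thing is asked for, a point or a joint stands for the part that bears it (a point fixed in the world has none). Each returns a list of dicts, best first, with "score" (0 to 1); they miss things now and then, are a little off and sometimes report something else, mostly with a low value. They report only what shows in the picture. A call takes as long as a camera call. They do not tell look-alikes from the thing itself.
- models.spot_in(picture, thing): "point" ([column, row] in pixels, amid what is visible of it).
- models.landmark_of(picture, thing): "point" ([column, row] in pixels: a listed point, or the origin of a listed thing).
The state is a dict: "clock": time; "qpos": joint angles; "qd": joint speeds; "tau": joint torques, N m; "eef_pos": TCP position; "tool_rot": TCP orientation; "force": force on the tool from outside, world axes, zero at the start; "torque": the same for the moment, N m; "width": finger opening in mm.
Only numpy, scipy, OpenCV 4.12 (cv2) and the standard library are available. Lean on these libraries where they do the work, as an engineer would, in place of code of your own. Each camera call takes 0.05 s, during which the arm holds its last target.

## Task

With the fingertips only, push the row of four sample jars along the queue rail as one train until it is fully home against the end stop, then push the red retaining arm round until it stands squarely across the rail behind the last jar. Keep the jars standing, together and in the rail: do not pick up, lift or tip any of them, and leave the other things on the bench alone.

Things in the scene. Friction and masses are not known exactly. Their poses are not given: they have to be found in the camera images.
- rail: Aluminium queue rail, fixed. Origin on the bench under the channel's centre line, where the rear of the row lies when home; y runs along the channel to the end stop, -x side faces the robot. Channel floor 8 mm above the bench, y -150 (open end) to +216 mm; 58 mm wide inside; side walls 4 mm thick, tops 20 mm above the bench. Slippery floor strips (friction 0.25). Feet 8 mm thick reach x = +/-53 mm.
- stop_face (a point): Centre of the dark end stop's face that the first jar meets: 216 mm along +y from the rail's origin, 34 mm above the bench. The stop is 66 mm wide, 14 mm thick, its top 60 mm above the bench.
- gate (a joint): Red arm's angle (rad). 0: outside the channel, parallel to it, pointing away from the stop (rail -y); growing values swing the tip anticlockwise from above, towards the channel; 1.57 (mechanical stop): points along rail +x, straight across. Lower limit -0.3; starts at -0.2 to 0.05. Stays where left (friction 0.04 N m). Shut, its front face lies about 8 mm behind the last jar of a row that is home.
- gate_pivot (a point): On the upright pivot axis of the red arm, 43 mm above the bench, at x = -43, y = -11 mm in the rail's frame (the robot's side). The arm is a straight bar, 84 mm long from this axis, 8 mm thick, from 30 to 56 mm above the bench, with an 18 mm round hub at the pivot.
- gate_tip (a point): Middle of the red arm's free end, 84 mm from the pivot axis, 43 mm above the bench.
- sample0: One of the four sample jars in the channel (two with white caps, two with yellow caps, otherwise the same), 54 mm across, 75 mm tall, 85 to 170 g; their order in the row varies and does not matter. Origin at the centre of its underside, z up. When the row is home the four centres lie at about y = 189, 136, 82 and 29 mm in the rail's frame.
- sample1: One of the four sample jars in the channel (two with white caps, two with yellow caps, otherwise the same), 54 mm across, 75 mm tall, 85 to 170 g; their order in the row varies and does not matter. Origin at the centre of its underside, z up. When the row is home the four centres lie at about y = 189, 136, 82 and 29 mm in the rail's frame.
- sample2: One of the four sample jars in the channel (two with white caps, two with yellow caps, otherwise the same), 54 mm across, 75 mm tall, 85 to 170 g; their order in the row varies and does not matter. Origin at the centre of its underside, z up. When the row is home the four centres lie at about y = 189, 136, 82 and 29 mm in the rail's frame.
- sample3: One of the four sample jars in the channel (two with white caps, two with yellow caps, otherwise the same), 54 mm across, 75 mm tall, 85 to 170 g; their order in the row varies and does not matter. Origin at the centre of its underside, z up. When the row is home the four centres lie at about y = 189, 136, 82 and 29 mm in the rail's frame.
- red_jar: Larger jar with a red cap, 68 mm across, 100 mm tall, standing behind the open end of the rail; leave alone. Origin at the centre of its underside.
- timer: Black stopwatch, 70 x 58 x 18 mm, lying beyond the end stop; leave alone. Origin at the centre of its underside.
- beaker: Clear plastic beaker with a handle, 80 x 103 x 100 mm, to the left; leave alone. Origin at the centre of its underside.
Not all that is in view belongs to the job. What is shaped like the sample1 but green, orange or purple is not meant.

How it is judged (in metres and radians):
On the way, in this order (a step that is already met when the one before it is completed fails the run):
1. the row of jars is home against the end stop (y of each of sample0, sample1, sample2, sample3 in the frame of rail above 0.023 m and x of sample0 in the frame of rail between -0.012 and 0.012 m and z of each of sample0, sample1, sample2, sample3 in the frame of rail below 0.014 m and angle between each of sample0, sample1, sample2, sample3's own z axis and vertical below 0.08 rad and x of sample1 in the frame of rail between -0.012 and 0.012 m and x of sample2 in the frame of rail between -0.012 and 0.012 m and x of sample3 in the frame of rail between -0.012 and 0.012 m), for 0.2 s.
2. the red arm is swung across the rail behind the row (value of joint gate above 1.42 rad), for 0.2 s.
At the end, for the whole second after the job is handed in: All four jars stand upright (within 0.08 rad) on the channel floor, the row within 6 mm of fully home against the end stop, at rest, and the red arm stands across the rail behind them (joint above 1.42 of 1.57 rad) (all of step 1 and linear speed of each of sample0, sample1, sample2, sample3 below 0.01 m/s and value of joint gate above 1.42 rad); the robot touches nothing.
It fails at once if a jar was lifted or carried (more than 12 mm off the channel floor) (z of any of sample0, sample1, sample2, sample3 in the frame of rail above 0.02 m).
It fails at once if a jar was tipped by more than 0.25 rad (angle between any of sample0, sample1, sample2, sample3's own z axis and vertical above 0.25 rad).
It fails at once if the row was torn apart (20 mm of gaps or more) (horizontal distance between sample0 and sample1 above 0.183 m or horizontal distance between any of sample0, sample1 and sample2 above 0.183 m or horizontal distance between any of sample0, sample1, sample2 and sample3 above 0.183 m).
It fails at once if another thing on the bench was moved by more than 20 mm (distance of any of red_jar, timer, beaker from where it was at the start of the episode above 0.02 m).
It also fails if it takes over 48 s, if anything falls off the work surface, if the arm or the gripper's body presses on something with over 40 N, if the wrist force passes 120 N, or if a joint passes its speed limit or range.

## Working session

There is one attempt and no reset: what is moved stays moved. The work goes in short steps, Python scripts to look and compute and a tool call to move; the robot and the scene stay as the last step left them, time stands still between calls to the robot, and variables do not carry over. Pictures are saved under pics/ and viewed, and the job is handed in when it is done.

Besides the shell and the picture viewer there is one more tool, called after "Emit:" by a JSON object that holds its "name" and its "arguments", one argument or row to a line. drive_tool: Moves the arm, as the interface text tells. Its arguments: {"type":"object","properties":{"deltas":{"type":"string"}},"required":["deltas"]}

```bash
mkdir -p pics
cat > h.py <<'E'
import numpy as np, cv2
from cell import ctrl, imaging, models
def K(p):
    f=p["color"].shape[0]/2/np.tan(np.radians(p["vfov"])/2); return f,p["cx"],p["cy"]
def ray(p,uv,z):
    "point on plane world z"
    f,cx,cy=K(p);T=np.array(p["extrinsics"]);d=T[:3,:3]@np.array([(uv[0]-cx)/f,(uv[1]-cy)/f,1]);o=T[:3,3]
    return o+d*(z-o[2])/d[2]
def dep(p,uv):
    f,cx,cy=K(p);T=np.array(p["extrinsics"]);u,v=int(round(uv[0])),int(round(uv[1]));z=p["range_z"][v,u]
    return T[:3,:3]@(z*np.array([(uv[0]-cx)/f,(uv[1]-cy)/f,1]))+T[:3,3]
def proj(p,X):
    f,cx,cy=K(p);T=np.array(p["extrinsics"]);c=T[:3,:3].T@(np.array(X)-T[:3,3]);return c[:2]/c[2]*f+[cx,cy]
def save(p,n): cv2.imwrite("pics/"+n,p["color"][:,:,::-1])
E
python3 - <<'E'
from h import *
np.set_printoptions(precision=1,suppress=True)
s=ctrl.read_state();print(s)
for n in("side","top"):
    p=imaging.get_image(n);save(p,n+"0.png");print(n,p["vfov"],p["extrinsics"])
    for t in("rail","stop_face","gate_pivot","gate_tip","sample0","red_jar","timer","beaker"):
        for r in models.landmark_of(p,t)[:6]:
            z={"stop_face":34,"gate_pivot":43,"gate_tip":43}.get(t,8 if t=="sample0" else 0)
            print(t,round(r["score"],2),np.array(r["point"]),ray(p,r["point"],z))
E
```

```text
{'clock': 0.0, 'qpos': array([ 1. ,  0.6,  0. ,  1.5, -0. ,  1. , -0. ]), 'qd': array([ 0.,  0.,  0.,  0.,  0.,  0., -0.]), 'tau': array([ -0. , -56.3,   1.2, -19.3,   0. ,   0. ,   0. ]), 'eef_pos': array([ 289.3, -581.3,  230.4]), 'tool_rot': array([-3.1,  0. ,  0.5]), 'force': array([-1.1,  0.3, -0.2]), 'torque': array([-0.,  0.,  0.]), 'width': 85.3602657846496}
side 57.9341222098321 [[ -0.9  -0.2   0.4  92.2]
 [ -0.5   0.5  -0.7 767.5]
 [ -0.   -0.8  -0.5 608.3]
 [  0.    0.    0.    1. ]]
rail 0.86 [319.2 213. ] [517.9 -14.    0. ]
stop_face 0.85 [266.6 250.6] [531.2 232.3  34. ]
gate_pivot 0.59 [327.8 210.8] [471.7  20.6  43. ]
gate_tip 0.73 [346.9 195.4] [458.5 -78.8  43. ]
sample0 0.77 [307.8 223. ] [517.3  55.3   8. ]
sample0 0.77 [331.9 162.8] [ 626.6 -316.2    8. ]
sample0 0.67 [295.6 233.1] [523.5 111.2   8. ]
sample0 0.65 [385.7 163.2] [ 448.7 -403.4    8. ]
sample0 0.57 [327.8 204.4] [511.  -56.7   8. ]
sample0 0.56 [314.4 215.6] [518.4  14.6   8. ]
red_jar 0.76 [353.9 179.8] [ 507.7 -247.8    0. ]
timer 0.8 [253.8 288.1] [506.8 322.1   0. ]
beaker 0.63 [203.3 342.4] [507.1 484.    0. ]
top 49.820788869018415 [[  -0.    -1.     0.2  251.6]
 [  -1.    -0.    -0.    36.9]
 [   0.    -0.2   -1.  1395.6]
 [   0.     0.     0.     1. ]]
rail 0.82 [334.7 205. ] [512.7  -2.9   0. ]
stop_face 0.86 [266.8 195.9] [536.2 217.2  34. ]
gate_pivot 0.98 [334.1 214.7] [473.3   0.4  43. ]
gate_pivot 0.4 [362.5 221.1] [452.8 -89.5  43. ]
gate_tip 0.62 [362.6 216.7] [466.9 -90.1  43. ]
sample0 0.74 [444.3 195.6] [ 542.7 -363.8    8. ]
sample0 0.7 [462.  220.5] [ 460.  -416.5    8. ]
sample0 0.67 [432.2 169.1] [ 633.1 -328.8    8. ]
sample0 0.61 [331.2 203.7] [515.5   8.8   8. ]
sample0 0.58 [349.7 203.3] [516.9 -51.9   8. ]
sample0 0.56 [318.1 200.2] [527.2  51.8   8. ]
red_jar 0.77 [408.5 206.9] [ 506.4 -245.9    0. ]
timer 0.81 [239.3 198.5] [534.5 312.3   0. ]
beaker 0.98 [186.9 206. ] [509.3 483.8   0. ]
```

View pics/top0.png

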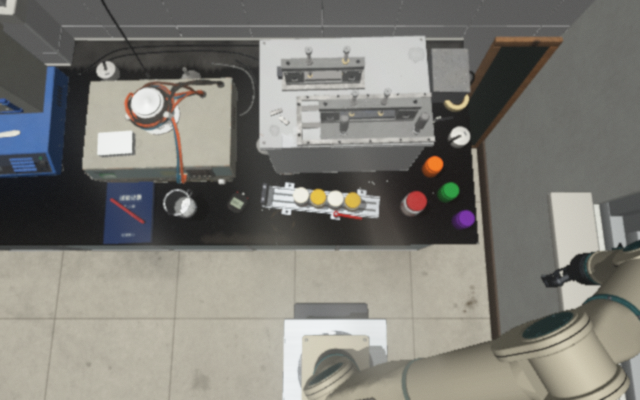

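View pics/side0.png

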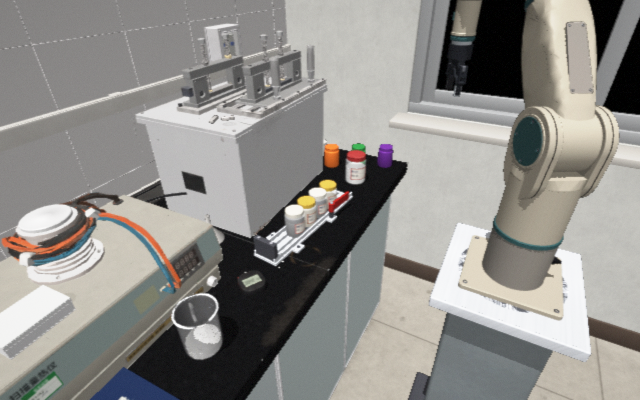

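Run:
```python
from h import *
np.set_printoptions(precision=1,suppress=True)
p=imaging.get_image("top")
c=p["color"][140:260,220:480];cv2.imwrite("pics/topz.png",cv2.resize(c,None,fx=3,fy=3,interpolation=cv2.INTER_CUBIC)[:,:,::-1])
f,cx,cy=K(p);T=np.array(p["extrinsics"])
v,u=np.mgrid[:400,:640];z=p["range_z"];X=np.stack([(u-cx)/f*z,(v-cy)/f*z,z],-1)@T[:3,:3].T+T[:3,3]
X[z==0]=np.nan
np.save("X.npy",X)
m=(X[...,2]>72)&(X[...,2]<95)&(X[...,0]>400)&(X[...,0]<700)
n,l,st,ce=cv2.connectedComponentsWithStats(m.astype(np.uint8))
for i in range(1,n):
    if st[i,4]>20: print(st[i],X[l==i].mean(0),X[l==i].min(0),X[l==i].max(0),p["color"][l==i].mean(0))
# wall tops
m=(X[...,2]>40)&(X[...,2]<66)&(X[...,0]>400)&(X[...,0]<700)
n,l,st,ce=cv2.connectedComponentsWithStats(m.astype(np.uint8))
for i in range(1,n):
    if st[i,4]>20: print(st[i],X[l==i].mean(0),X[l==i].min(0),X[l==i].max(0),p["color"][l==i].mean(0))
m=(X[...,2]>4)&(X[...,2]<35)&(X[...,0]>400)&(X[...,0]<650)&(abs(X[...,1])<300)
cv2.imwrite("pics/m.png",cv2.resize(np.where(m,255,0).astype(np.uint8)[140:260,220:480],None,fx=3,fy=3))
```

```text
[  0 142  56  29 590] [636.8 963.5  83.7] [611.7 892.1  72. ] [ 698.3 1062.8   95. ] [56.9 72.2 98. ]
[187 143  49  35 125] [607.6 362.6  86.2] [583.8 316.1  72.2] [696.  460.8  94.9] [79.4 79.4 73.8]
[586 142  23  95 468] [ 540.4 -816.9   83.2] [ 400.6 -831.6   72.1] [ 698.9 -792.    95. ] [110.6 111.4 107.8]
[428 157  15  15 154] [ 631.4 -321.3   75.9] [ 608.  -343.8   72. ] [ 655.4 -297.5   85.9] [229.4 118.5  41.1]
[274 164 138   6 258] [620.4 -19.7  83.6] [ 614.2 -243.5   72. ] [627.7 190.2  94.9] [94.6 94.5 92.5]
[ 91 175  86   6 204] [584.9 629.1  85.2] [577.3 496.3  72. ] [591.2 761.3  94.9] [88.  91.7 86.7]
[444 183  16  15 159] [ 546.1 -367.    75.8] [ 523.3 -392.7   72.1] [ 569.7 -343.1   85.8] [ 48.3 144.9  65.6]
[293 188  17  16 201] [527.5 104.9  82.5] [504.1  79.6  73. ] [552.5 129.7  90.5] [224.  222.2 212.2]
[165 191  21  24  97] [514.9 506.5  85.4] [466.9 465.6  72.1] [540.2 521.8  95. ] [63.8 64.4 64. ]
[311 190  15  16 200] [521.8  51.4  82.2] [498.   29.5  72. ] [545.5  73.2  88.6] [214.1 183.3  81.4]
[328 191  16  16 197] [517.3  -2.8  82.7] [493.7 -26.9  72.2] 
[... 1535 characters left out ...]
 456.6  53.1] [466.2 447.3  40.4] [527.7 483.9  65.7] [146.1 147.1 144.6]
[402 199  16  17  40] [ 489.  -230.1   52.8] [ 472.5 -262.3   40.3] [ 520.8 -216.2   65.7] [110.9 103.5  99.2]
[294 200  18   7  31] [508.2  99.   56.1] [501.7  73.5  41.1] [518.  127.2  65.9] [115.2 112.6 106.8]
[311 200  17   8  30] [503.   45.7  55. ] [495.2  22.9  40.8] [517.2  73.9  65.7] [124.4 120.  109.2]
[328 202  29  10  53] [494.7 -25.9  56.1] [485.6 -67.9  40.4] [510.4  19.8  65.8] [118.6 113.9 105.1]
[333 211  30   9 105] [467.9 -37.9  54. ] [457.6 -87.3  41.8] [483.7   4.   63. ] [151.7  74.5  71.1]
[455 212  16  17  68] [ 448.9 -392.8   54.2] [ 430.2 -424.3   40.2] [ 479.7 -381.3   66. ] [73.1 39.6 96.7]
```

The top view shows the rail running from about (265,193) to (380,207). The four jars, white/yellow/white/yellow, lie at (301,196) to (353,201), with the red arm at about (348,215) and the red-capped jar at (415,203). The green, orange and purple jars at the right are decoys. Next I'll check the zoomed view to refine the rail and gate positions.

View pics/topz.png

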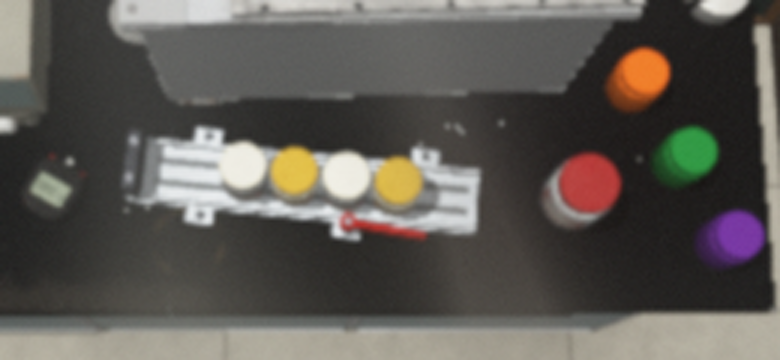

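```bash
cat >> h.py <<'E'
YAW=-0.096; O=np.array([516.5,2.0])
def r2w(x,y):
    c,s=np.cos(YAW),np.sin(YAW); return O+np.array([c*x-s*y,s*x+c*y])
def w2r(P):
    c,s=np.cos(YAW),np.sin(YAW); d=np.asarray(P)[:2]-O; return np.array([c*d[0]+s*d[1],-s*d[0]+c*d[1]])
def overlay(p,name,box,k=4,gate=None):
    im=cv2.resize(p["color"][box[1]:box[3],box[0]:box[2]],None,fx=k,fy=k,interpolation=cv2.INTER_CUBIC)[:,:,::-1].copy()
    def L(a,b,col):
        q=[tuple(int(t) for t in ((proj(p,[*r2w(*w[:2]),w[2]])-[box[0],box[1]]+.5)*k)) for w in (a,b)]
        cv2.line(im,q[0],q[1],col,1)
    for x in(-33,33): L((x,-150,20),(x,216,20),(0,255,0))
    L((-33,216,60),(33,216,60),(0,255,255));L((-33,230,60),(33,230,60),(0,255,255));L((-33,-150,20),(33,-150,20),(0,255,0))
    if gate is not None: L((-43,-11,56),(-43+84*np.sin(gate),-11-84*np.cos(gate),56),(255,0,255))
    cv2.imwrite("pics/"+name,im)
E
python3 - <<'E'
from h import *
np.set_printoptions(precision=1,suppress=True)
p=imaging.get_image("top");overlay(p,"ov1.png",(250,160,400,250),5,0.)
q=imaging.get_image("side");overlay(q,"ov2.png",(230,170,370,280),5,0.)
for j in [(527.5,104.9),(521.8,51.4),(517.3,-2.8),(512,-56.3)]: print(w2r(j))
# red pixels
c=p["color"].astype(int);m=(c[...,0]>110)&(c[...,1]<60);X=np.load("X.npy")
m&=(X[...,2]>50)&(X[...,2]<62)&(abs(X[...,1])<120)
R=np.array([w2r(x) for x in X[m]]);print(len(R),R[np.argsort(R[:,1])])
s=ctrl.read_state();np.set_printoptions(precision=4);print(s["tool_rot"],s["eef_pos"])
E
```

```text
[  1.1 103.5]
[ 0.5 49.7]
[ 1.3 -4.7]
[  1.1 -58.5]
28 [[-50.1 -88.1]
 [-48.  -84.4]
 [-48.1 -81.4]
 [-48.8 -78.1]
 [-48.6 -75.1]
 [-49.6 -71.8]
 [-48.5 -69.1]
 [-46.2 -68.6]
 [-47.1 -65.2]
 [-47.1 -62.2]
 [-47.1 -59.2]
 [-47.9 -55.9]
 [-46.8 -53.2]
 [-47.4 -50. ]
 [-45.2 -49.4]
 [-45.1 -46.4]
 [-45.9 -43.2]
 [-45.3 -40.2]
 [-45.9 -37. ]
 [-43.  -36.7]
 [-45.6 -34. ]
 [-43.2 -33.6]
 [-43.9 -30.4]
 [-44.7 -27.2]
 [-44.5 -24.1]
 [-40.4 -24. ]
 [-44.2 -21.1]
 [-41.7 -20.7]]
[ 3.1415 -0.0001  0.4617] [ 289.6498 -581.9328  231.3536]
```

View pics/ov1.png

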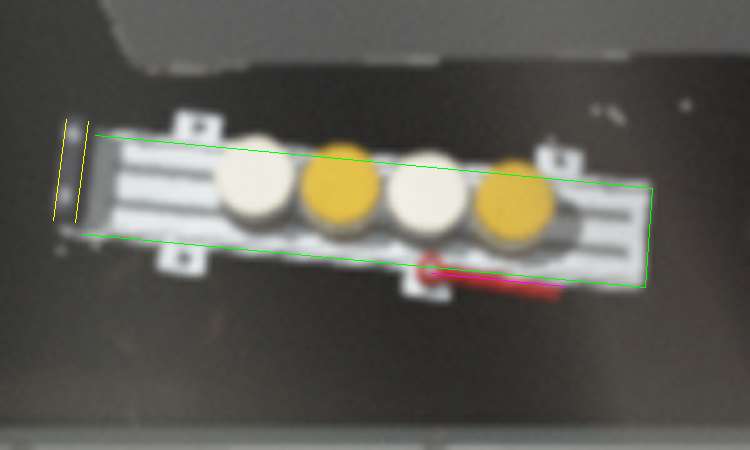

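View pics/ov2.png

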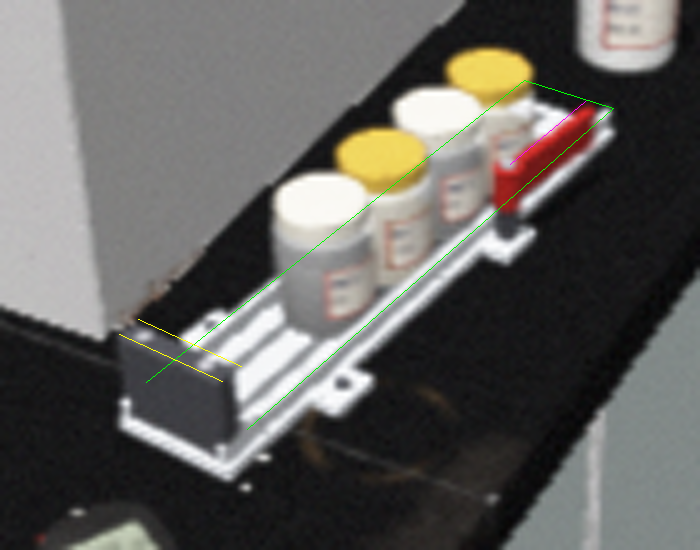

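The overlay fits to within a few mm in the top view, with the gate at about -0.08 rad. I'll move over the open end behind the last jar, with the fingers shut and tool x along rail +y.

Emit:
{"name": "drive_tool", "arguments": {
  "deltas": "0.02 -0.016 0 -4 0.0; 0.06 -0.048 0 -10 0.0; 0.105 -0.084 0 -17 0.0; 0.15 -0.12 0 -24 0.0; 0.195 -0.156 0 -30 0.0; 0.24 -0.192 0 -36 0.0; 0.285 -0.228 0 -42 0.0; 0.325 -0.26 0 -48 0.0; 0.36 -0.288 0 -53 0.0; 0.385 -0.308 0 -56 0.0; 0.4 -0.3196 0 -58.05 0.0; 0.4 -0.3196 0 -58.05 0.0"
}}

```text
clock: 2.55
eef_pos: [505.8, -116.8, 231.4]
tool_rot: [3.141, -0.0, 1.477]
force: [0.6, -0.1, 0.4]
width: -0.0
```

Run:
```python
from h import *
np.set_printoptions(precision=3,suppress=True)
s=ctrl.read_state();print(s["clock"],s["eef_pos"],w2r(s["eef_pos"]),s["tool_rot"],s["qpos"],s["width"],s["force"])
p=imaging.get_image("side");save(p,"side1.png")
```

```text
2.55 [ 505.767 -116.842  231.371] [   0.708 -119.323] [ 3.141 -0.     1.477] [ 0.366  0.452 -0.275  1.874  0.16   0.836 -0.085] -0.016393863595557653 [ 0.623 -0.107  0.407]
```

View pics/side1.png

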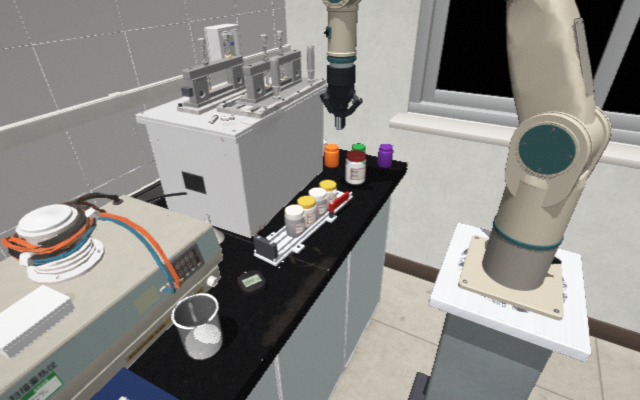

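The gripper hangs over the open end of the rail, with its tip at (339,128). Now I'll descend to z≈34.

Emit:
{"name": "drive_tool", "arguments": {
  "deltas": "0 0 0.02 0 0.0; 0 0 0.06 0 0; 0 0 0.1 0 0; 0 0 0.14 0 0; 0 0 0.17 0 0; 0 0 0.19 0 0; 0 0 0.197 0 0; 0 0 0.197 0 0"
}}

```text
clock: 3.6
eef_pos: [505.0, -118.7, 34.3]
tool_rot: [-3.141, 0.001, 1.473]
force: [0.1, -0.4, -0.1]
width: 0.2
```

Run:
```python
from h import *
np.set_printoptions(precision=3,suppress=True)
s=ctrl.read_state();print(s["clock"],s["eef_pos"],w2r(s["eef_pos"]),s["tool_rot"],s["force"])
p=imaging.get_image("side");overlay(p,"side2.png",(270,120,410,230),5)
```

```text
3.6 [ 505.019 -118.71    34.341] [   0.142 -121.255] [-3.141  0.001  1.473] [ 0.089 -0.352 -0.105]
```

View pics/side2.png

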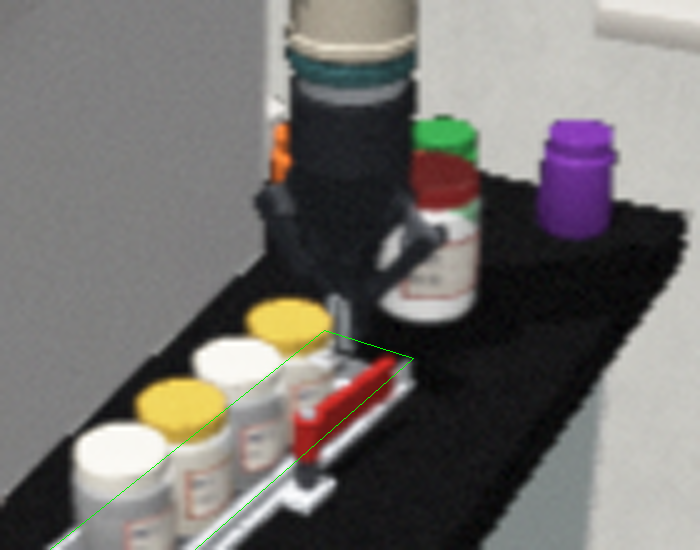

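The fingertips are behind the last jar, at (340,345) in the crop, clear of the arm and the red-capped jar. I'll approach and push gently.

Emit:
{"name": "drive_tool", "arguments": {
  "deltas": "0.008 0 0 0 0; 0.016 0 0 0 0; 0.022 0 0 0 0; 0.028 0 0 0 0; 0.035 0 0 0 0; 0.042 0 0 0 0; 0.049 0 0 0 0; 0.056 0 0 0 0; 0.062 0 0 0 0; 0.068 0 0 0 0; 0.072 0 0 0 0; 0.072 0 0 0 0"
}}

```text
clock: 5.15
eef_pos: [512.3, -45.0, 34.3]
tool_rot: [3.142, -0.001, 1.476]
force: [0.8, -0.2, 0.5]
width: -0.3
```

```bash
cat > look.py <<'E'
import sys
from h import *
np.set_printoptions(precision=2,suppress=True)
s=ctrl.read_state();print(s["clock"],s["eef_pos"],w2r(s["eef_pos"]),s["tool_rot"],s["force"],s["width"])
p=imaging.get_image("top");overlay(p,sys.argv[1]+"t.png",(250,150,400,250),5)
f,cx,cy=K(p);T=np.array(p["extrinsics"])
v,u=np.mgrid[:400,:640];z=p["range_z"];X=np.stack([(u-cx)/f*z,(v-cy)/f*z,z],-1)@T[:3,:3].T+T[:3,3]
X[z==0]=np.nan
c=p["color"].astype(int)
for nm,mm in (("w",c.min(-1)>195),("y",(c[...,0]>170)&(c[...,2]<130)&(c[...,1]>130))):
    m=mm&(X[...,2]>74)&(X[...,2]<92)&(abs(X[...,0]-520)<60)&(abs(X[...,1])<260)
    n,l,st,ce=cv2.connectedComponentsWithStats(m.astype(np.uint8))
    for i in range(1,n):
        if st[i,4]>40: print(nm,st[i,4],w2r(np.median(X[l==i],0)),(w2r(X[l==i].min(0))+w2r(X[l==i].max(0)))/2)
q=imaging.get_image("side");overlay(q,sys.argv[1]+"s.png",(230,130,380,280),4)
E
python3 look.py a
```

```text
5.15 [512.33 -45.02  34.25] [  0.35 -47.2 ] [ 3.14 -0.    1.48] [ 0.77 -0.22  0.5 ] -0.27983485947059117
w 159 [  3.62 150.29] [  2.65 150.19]
w 161 [ 4.26 43.67] [ 3.43 43.59]
y 181 [ 2.95 96.75] [ 3.51 95.4 ]
y 120 [-0.05 -3.67] [ 1.53 -4.96]
```

View pics/as.png

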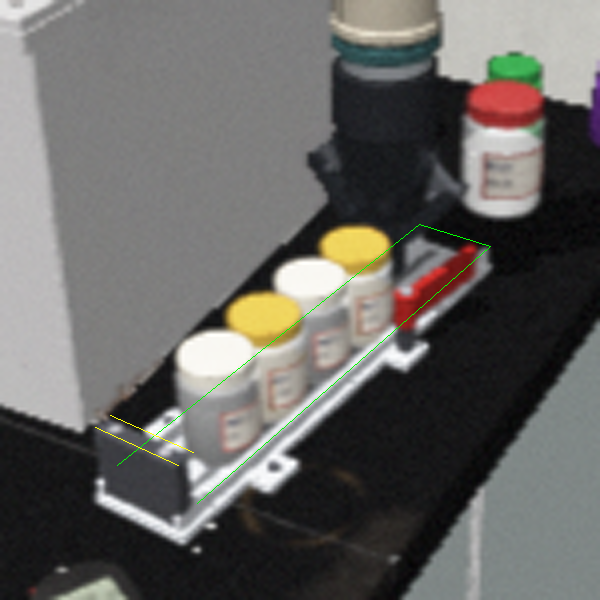

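The row moves as one train and all the jars stand upright, with about 39 mm left to go. I'll continue, then creep up to the stop while watching the force.

Emit:
{"name": "drive_tool", "arguments": {
  "deltas": "0.005 0 0 0 0; 0.011 0 0 0 0; 0.017 0 0 0 0; 0.023 0 0 0 0; 0.028 0 0 0 0; 0.032 0 0 0 0; 0.034 0 0 0 0; 0.034 0 0 0 0"
}}

```text
clock: 6.25
eef_pos: [515.6, -11.7, 34.3]
tool_rot: [3.141, -0.0, 1.475]
force: [-0.3, 0.6, -0.9]
width: -0.0
```

Emit:
{"name": "drive_tool", "arguments": {
  "deltas": "0.001 0 0 0 0; 0.002 0 0 0 0; 0.003 0 0 0 0; 0.003 0 0 0 0"
}}

```text
clock: 6.75
eef_pos: [515.8, -9.1, 34.4]
tool_rot: [3.141, -0.0, 1.475]
force: [0.3, -1.9, 0.0]
width: -0.1
```

```bash
python3 look.py b
```

```text
6.75 [515.84  -9.06  34.35] [  0.4  -11.07] [ 3.14 -0.    1.47] [ 0.3  -1.94  0.02] -0.1346998065107066
w 140 [  1.2  185.07] [  1.07 186.06]
w 156 [ 5.01 79.74] [ 5.11 79.8 ]
y 174 [  4.64 131.65] [  4.94 131.48]
y 106 [-1.55 33.73] [ 1.49 30.93]
```

View pics/bs.png

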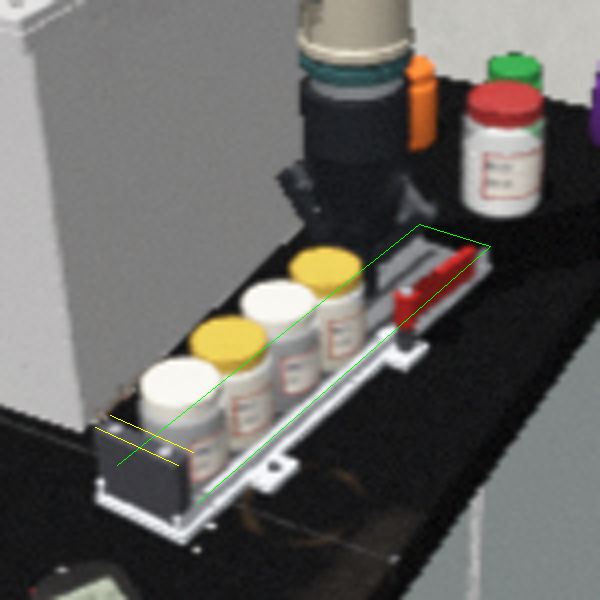

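View pics/bt.png

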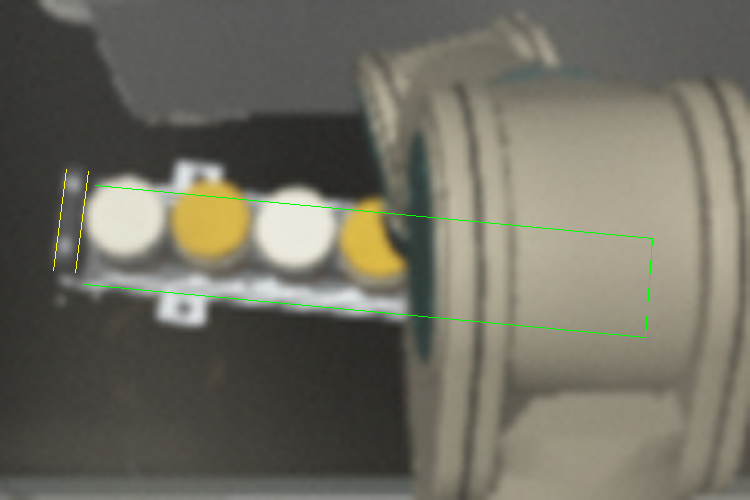

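The row is almost at the stop, so I'll creep on until the force rises.

Emit:
{"name": "drive_tool", "arguments": {
  "deltas": "0.001 0 0 0 0; 0.002 0 0 0 0; 0.002 0 0 0 0"
}}

```text
clock: 7.22
eef_pos: [516.0, -6.9, 34.3]
tool_rot: [3.141, -0.0, 1.475]
force: [0.1, -1.0, 0.1]
width: -0.2
```

Emit:
{"name": "drive_tool", "arguments": {
  "deltas": "0.001 0 0 0 0; 0.002 0 0 0 0; 0.002 0 0 0 0"
}}

```text
clock: 7.6
eef_pos: [516.2, -4.9, 34.3]
tool_rot: [3.141, -0.0, 1.475]
force: [-0.0, -1.4, 0.8]
width: 0.0
```

Emit:
{"name": "drive_tool", "arguments": {
  "deltas": "0.001 0 0 0 0; 0.002 0 0 0 0; 0.002 0 0 0 0"
}}

```text
clock: 7.98
eef_pos: [516.2, -3.9, 34.3]
tool_rot: [-3.141, 0.001, 1.474]
force: [-1.1, -3.8, 1.6]
width: 0.1
```

Emit:
{"name": "drive_tool", "arguments": {
  "deltas": "0.001 0 0 0 0; 0.002 0 0 0 0; 0.002 0 0 0 0"
}}

```text
clock: 8.35
eef_pos: [516.1, -3.6, 34.4]
tool_rot: [-3.141, 0.003, 1.473]
force: [-1.6, -8.1, 2.3]
width: -0.0
```

```bash
python3 look.py c
```

```text
8.35 [516.06  -3.63  34.36] [ 0.1  -5.65] [-3.14  0.    1.47] [-1.6  -8.09  2.29] -0.022530324440999863
w 142 [  0.86 190.52] [  0.55 192.02]
w 160 [ 4.77 84.51] [ 5.64 84.55]
y 174 [  5.22 137.63] [  5.57 136.3 ]
y 102 [-1.62 39.97] [ 0.65 38.66]
```

View pics/cs.png

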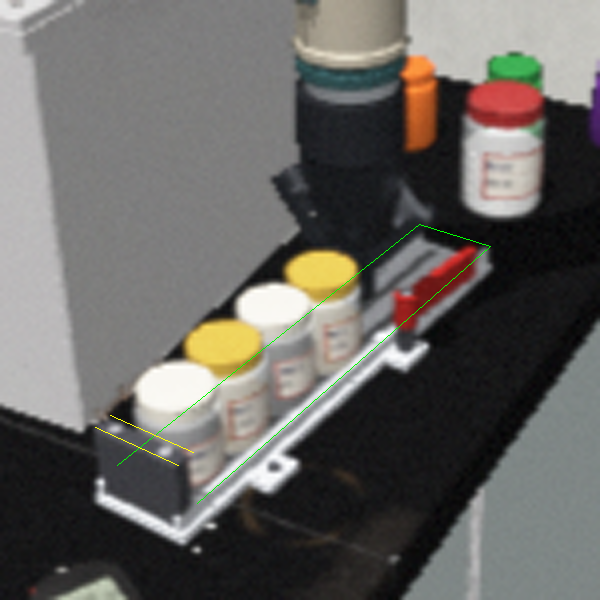

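The force rose to 8 N with no further motion and the front jar measures about 190 mm, so the row is home. Next I back off, lift over the arm and come down outside it.

Emit:
{"name": "drive_tool", "arguments": {
  "deltas": "-0.005 0 0 0 0; -0.018 0 0 0 0; -0.03 0 -0.01 0 0; -0.04 0 -0.04 0 0; -0.055 0 -0.065 0 0; -0.064 -0.01 -0.07 0 0; -0.064 -0.035 -0.07 0 0; -0.064 -0.06 -0.07 0 0; -0.064 -0.078 -0.07 0 0; -0.064 -0.084 -0.07 0 0; -0.064 -0.084 -0.07 0 0"
}}

```text
clock: 9.82
eef_pos: [426.7, -56.8, 104.2]
tool_rot: [-3.142, -0.0, 1.475]
force: [0.7, -0.4, -0.0]
width: -0.0
```

Emit:
{"name": "drive_tool", "arguments": {
  "deltas": "0 0 0.02 0 0; 0 0 0.045 0 0; 0 0 0.062 0 0; 0 0 0.067 0 0; 0 0 0.067 0 0"
}}

```text
clock: 10.45
eef_pos: [427.4, -56.7, 36.7]
tool_rot: [-3.141, -0.001, 1.475]
force: [-0.3, 0.3, -0.7]
width: 0.3
```

```bash
python3 look.py d
python3 - <<'E'
from h import *
q=imaging.get_image("side")
for t in("gate_pivot","gate_tip"):
  for r in models.landmark_of(q,t)[:2]: print(t,r["score"],r["point"],w2r(ray(q,r["point"],43)))
E
```

```text
10.45 [427.43 -56.73  36.72] [-83.03 -67.  ] [-3.14 -0.    1.47] [-0.26  0.26 -0.69] 0.29611574643253635
w 141 [  1.25 190.5 ] [  0.45 190.78]
w 157 [ 4.77 84.48] [ 5.7  84.61]
y 176 [  5.16 137.6 ] [  5.79 136.17]
y 177 [ 3.12 31.05] [ 2.78 30.99]
gate_pivot 0.75 [329.8, 207.6] [-42.42146246  -2.5261173 ]
gate_tip 0.55 [349.1, 193.8] [-50.89373064 -97.49854647]
```

View pics/ds.png

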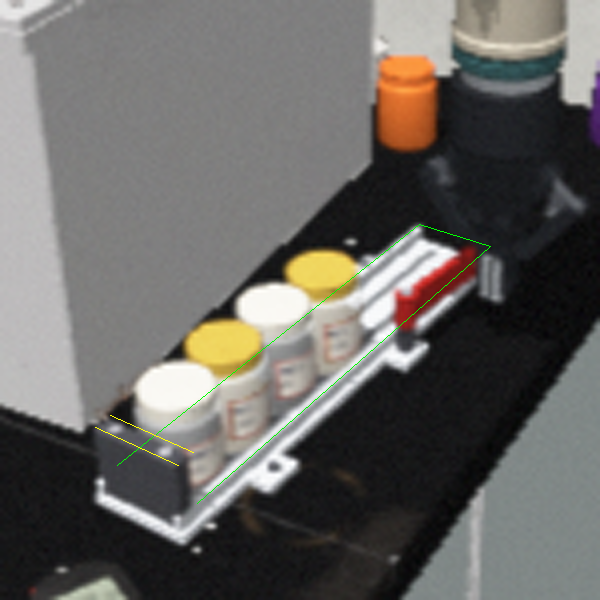

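The arm is untouched and the fingertips stand outside it, at (490,278) in the crop. I'll sweep it round in an arc to about 1.2 rad first.

Emit:
{"name": "drive_tool", "arguments": {
  "deltas": "0.002 0.01 0 0 0; 0.003 0.02 0 0 0; 0.001 0.03 0 0 0; -0.001 0.038 0 0 0; -0.001 0.047 0 0 0; 0.0005 0.055 0 0 0; 0.0035 0.0635 0 0 0; 0.0075 0.0717 0 0 0; 0.0135 0.079 0 0 0; 0.0208 0.0861 0 0 0; 0.0208 0.0861 0 0 0"
}}

```text
clock: 12.08
eef_pos: [515.8, -43.1, 37.5]
tool_rot: [3.14, -0.001, 1.476]
force: [-0.1, -1.0, 0.9]
width: -0.3
```

```bash
python3 look.py e
```

```text
12.075 [515.84 -43.09  37.46] [  3.67 -44.94] [ 3.14 -0.    1.48] [-0.1  -0.95  0.89] -0.2869020215304877
w 139 [  1.16 190.69] [  0.88 190.7 ]
w 155 [ 4.74 84.52] [ 5.9  84.54]
y 176 [  5.53 137.73] [  5.89 136.3 ]
y 177 [ 2.73 31.01] [ 3.24 31.06]
```

View pics/es.png

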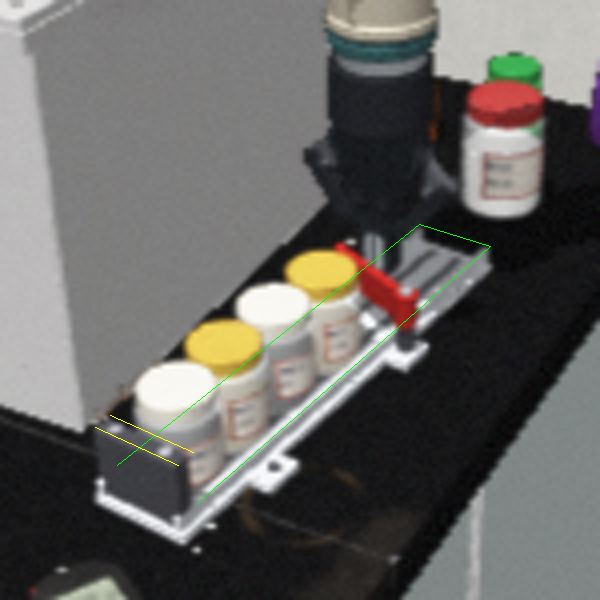

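The arm now points across the channel at about 1.2 rad, from (412,318) to (340,248), and the jars haven't moved. I'll finish the swing.

Emit:
{"name": "drive_tool", "arguments": {
  "deltas": "0.005 0.003 0 0 0; 0.01 0.006 0 0 0; 0.015 0.008 0 0 0; 0.018 0.009 0 0 0; 0.02 0.009 0 0 0; 0.02 0.009 0 0 0"
}}

```text
clock: 12.92
eef_pos: [525.7, -24.9, 37.4]
tool_rot: [3.141, -0.0, 1.475]
force: [-0.2, -0.9, -0.0]
width: -0.3
```

Emit:
{"name": "drive_tool", "arguments": {
  "deltas": "0.001 0 0 0 0; 0.002 0 0 0 0; 0.002 0 0 0 0"
}}

```text
clock: 13.3
eef_pos: [525.7, -23.3, 37.4]
tool_rot: [3.141, -0.0, 1.475]
force: [0.3, -0.7, 0.5]
width: 0.1
```

Emit:
{"name": "drive_tool", "arguments": {
  "deltas": "0.001 0 0 0 0; 0.002 0 0 0 0; 0.002 0 0 0 0"
}}

```text
clock: 13.68
eef_pos: [525.7, -23.1, 37.4]
tool_rot: [-3.141, 0.002, 1.474]
force: [0.7, -4.5, 1.8]
width: 0.0
```

```bash
python3 look.py f
```

```text
13.675 [525.68 -23.09  37.39] [ 11.54 -24.09] [-3.14  0.    1.47] [ 0.71 -4.52  1.76] 0.032858201405615635
w 137 [  0.73 190.73] [  1.19 190.65]
w 153 [ 4.4  84.47] [ 5.75 84.63]
y 174 [  5.12 137.68] [  5.8  136.31]
y 178 [ 2.55 31.  ] [ 3.24 31.05]
```

View pics/fs.png

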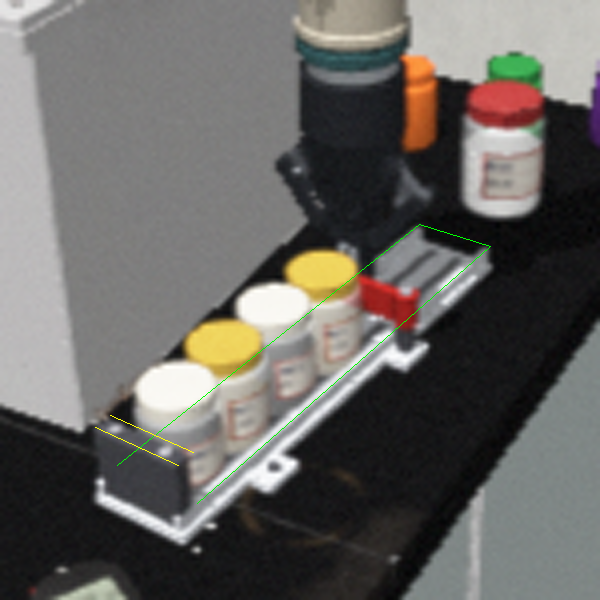

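The force is rising and motion has stopped at the y expected for the mechanical stop. I'll back straight off, rise, and look from both cameras.

Emit:
{"name": "drive_tool", "arguments": {
  "deltas": "-0.005 0 0 0 0; -0.02 0 0 0 0; -0.04 0 0 0 0; -0.045 0 -0.02 0 0; -0.045 0 -0.06 0 0; -0.045 -0.03 -0.11 0 0; -0.045 -0.06 -0.15 0 0; -0.075 -0.08 -0.17 0 0; -0.12 -0.08 -0.17 0 0; -0.17 -0.08 -0.17 0 0; -0.2 -0.08 -0.17 0 0; -0.2 -0.08 -0.17 0 0"
}}

```text
clock: 15.28
eef_pos: [425.7, -215.8, 207.0]
tool_rot: [-3.141, 0.001, 1.469]
force: [0.5, 0.8, -0.6]
width: 0.4
```

```bash
python3 look.py g
python3 - <<'E'
from h import *
p=imaging.get_image("top");f,cx,cy=K(p);T=np.array(p["extrinsics"])
v,u=np.mgrid[:400,:640];z=p["range_z"];X=np.stack([(u-cx)/f*z,(v-cy)/f*z,z],-1)@T[:3,:3].T+T[:3,3]
c=p["color"].astype(int);m=(c[...,0]>110)&(c[...,1]<70)&(X[...,2]>46)&(X[...,2]<64)&(abs(X[...,1])<120)
R=np.array([w2r(x) for x in X[m]]);print(len(R),R.min(0),R.max(0))
a=cv2.fitLine(R.astype(np.float32),cv2.DIST_HUBER,0,.01,.01).ravel();print("gate",np.pi/2+np.arctan(a[1]/a[0]))
for t in("timer","beaker","red_jar"):
  r=models.landmark_of(p,t)
  if r: print(t,r[0]["score"],ray(p,r[0]["point"],0))
E
```

```text
15.275 [ 425.73 -215.77  206.96] [ -69.48 -225.47] [-3.14  0.    1.47] [ 0.5   0.81 -0.61] 0.43126922421120695
w 145 [  1.03 190.37] [  0.93 192.61]
w 160 [ 5.22 84.51] [ 5.9  84.65]
y 178 [  5.32 137.65] [  6.04 136.25]
y 183 [ 2.85 31.03] [ 3.35 31.04]
33 [-48.26402113 -13.95112761] [42.75708188 -7.06023247]
gate 1.5642121
timer 0.72 [527.08085134 322.91817016   0.        ]
beaker 0.9 [513.95647253 486.73854898   0.        ]
red_jar 0.67 [ 505.3659136  -253.46031805    0.        ]
```

View pics/gs.png

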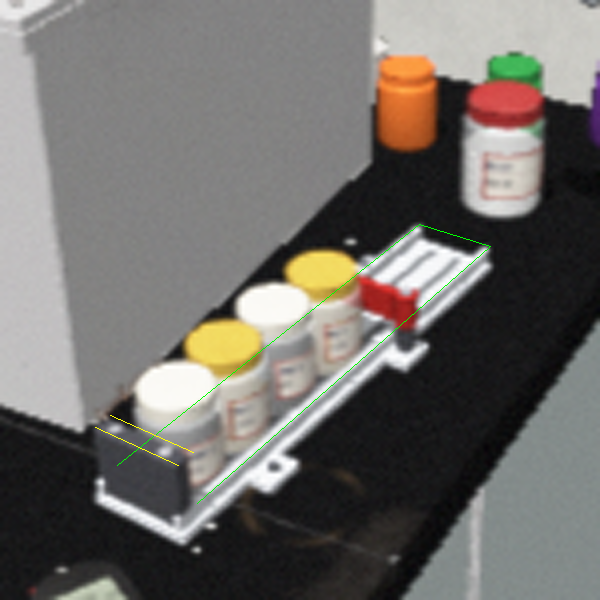

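View pics/gt.png

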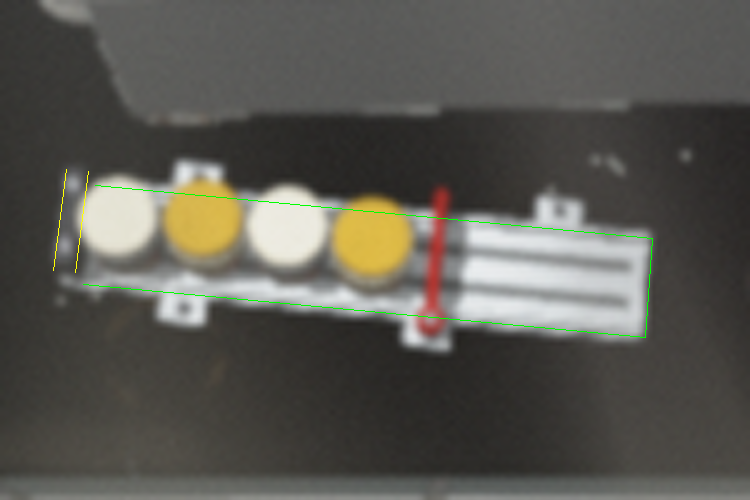

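Both views show the four jars upright and touching, the first against the stop. The red arm stands square across the rail behind them, from (430,320) to (441,190) in the top crop, and the robot is clear. I'm handing in.

```bash
python3 -c "
from cell import ctrl
print(ctrl.finish_job())"
```

```text
the job is handed in; nothing more can be done
None
```

I pushed the four jars home against the end stop as one train with the shut fingertips, then swung the red arm square across the rail. I backed the robot clear and handed the job in at about 15.5 s; no verdict is reported.

**Last checks**
- **Row home:** the force rose to 8 N with no further motion. The jar centres then measured y of about 190, 138, 84.5 and 31 mm, against the nominal 189, 136, 82 and 29. My estimate of the rail's position is off by about 2 mm, which explains the difference.
- **Jars in the channel:** they measured x of about 1 to 6 mm, within the 12 mm limit. Both cameras show them upright and touching.
- **Red arm:** it was pushed to its mechanical stop and measured about 1.56 rad from the top camera's depth.
- **Other things on the bench:** the robot was never commanded near the timer or beaker, and it stayed clear of the red jar.

**Disagreement:** the network's readings for the timer, beaker and red jar differ by 5 to 13 mm between the first and last pictures. I put this down to detection noise, as nothing came near them.

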